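# Clip the inspection scope into its cradle and click its collar to the mark

## Robot

A 6-joint arm with a two-finger parallel gripper is mounted at the origin on the work surface. World frame = base frame: x ahead of the robot, y to its left, z up, the work surface at z = 0. Lengths are in m, angles in rad, forces in N, time in s.
With the tool pointing down it reaches from about 0.3 to 0.85 m from the base axis. Payload 5.4 kg.
Tool frame: the origin (TCP) lies midway between the tips of the shut fingers; the grasp point (between the pads) lies 19 mm behind it (robot.grasp_offset is the distance from the TCP to the grasp point, in m); z points along the fingers, y is the line along which they close (so a half turn about z gives the same grasp; the last joint's range is limited). The gripper opens to 85 mm and grips with 20 to 120 N. Pads are 22 mm wide; open, the fingers measure 114 mm over their backs; the gripper's body (76 mm by 85 mm) begins 54 mm behind the grasp point. The pads swing forward as they close: fully open they stand 13 mm farther back than shut.
Start: joints at [1.12, 0.158, 1.597, -0, 1.386, -0.21], TCP at [0.137, 0.558, 0.231] pointing down, gripper open.
Joint ranges: [-2.91, 2.91], [-0.94, 2.29], [0.18, 2.7], [-1.29, 4.43], [0.17, 2.64], [-3, 3]. Speed limits (rad/s): [2.57, 2.57, 3.14, 3.14, 3.14, 3.14].

## Interface

Orientations are given as a rotation vector (axis times angle).
In Python, from bench import robot gives the robot as it stands.
- The arm moves only by the shell command python3 inch.py 'ROWS' [OPENING] [FORCE]. ROWS is a JSON list of rows, 1 to 20 of them, each of 4 numbers: dx, dy, dz in m, then a turn about the tool's z in rad; each row is the pose to reach, as a shift and turn from the pose commanded when the command began, along the tool's axes at that moment; what a row does not reach only later rows make up. A row lasts 1/10 s, in which the tool goes at most 0.05 m and 0.15 rad, less where a joint would pass 70% of its speed; a pose out of reach is approached as far as the arm can. OPENING is the finger opening in m, set as the command begins (- or left out keeps the last). The fingers move at their own pace and stop on an object; FORCE is the grip in N (left out, the last holds). Time passes only in rows, so rows that do not move let the fingers close. It prints the time, the measured TCP pose, the force, the opening and the grip force at its end.
- robot.state(): the state, without advancing time (a new reading comes with each control period).
- robot.read_camera(name): name is "scene" or "top" or "wrist"; returns a dict with "pixels" (400x640x3 uint8, red, green, blue), "camera_matrix" (3x3 intrinsics, pixels), "cam_to_world" (4x4, takes a point from camera to world coordinates); the wrist camera has in their place "T_tool_cam" (4x4, takes a point from camera to tool coordinates, whose origin is the TCP and whose axes are the flange's). Camera axes: x right, y up, looking along -z (the intrinsics and any distortion apply to the point x, -y, -z); pixel columns grow to the right and rows downward; lengths in m; the calibration is good to about 2 mm. The wrist camera is an equidistant fisheye: a pixel r from the principal point sees the ray r / f radians off the axis. A picture is of the moment at which its call begins: read the wrist's pose just before it. There is no depth.
- robot.close_job(): hands the job in; it is judged then, once.
The state is a dict: "time_s": time; "joints": joint angles; "joint_vel": joint speeds; "joint_efforts": joint torques, N m; "tcp_pos": TCP position; "tool_rot": TCP orientation; "contact_force": force on the tool from outside, world axes, zero at the start; "wrist_torque": the same for the moment, N m; "width": finger opening in m; "grasp_force": force on a finger pad.
Only numpy, scipy, OpenCV 4.12 (cv2) and the standard library are available. Lean on these libraries where they do the work, as an engineer would, in place of code of your own. Each camera call takes 0.05 s, during which the arm holds its last target. There are 200 camera calls.

## Task

Set up the inspection scope: press it down into its tilted cradle until both pairs of spring fingers snap around the barrel, nose towards the circuit board and index line up. Then turn its knurled collar until the long white bar clicks in against the index line on the nose, and let go. Nothing may touch the circuit board in the jaws, and leave the other things on the bench where they are.

Things in the scene. Friction and masses are not known exactly. Their poses are not given: they have to be found in the camera images.
- scope: Cordless inspection scope, 192 mm long, 0.2 to 0.32 kg, lying on the mat, index line up, axis 24 mm above the mat. Origin on the barrel's axis, midway along the bare barrel and within 10 mm of the centre of mass; x along the axis to the nose, z to the index-line side. Bare aluminium barrel, 34 mm diameter, from x = -50 to 51 mm: grip here.
- scope_head (a point): Centre of the scope's white square head, 48 x 48 mm across and 42 mm long, 71 mm behind the scope's origin (x = -92 to -50 mm).
- scope_nose (a point): Centre of the front face of the black ring-light nose, 100 mm from the scope's origin along x. The nose is 48 mm in diameter and 18 mm long, with a white index line along x on its +z side.
- collar_mid (a point): Centre of the black knurled collar on the scope's axis, 64 mm from its origin along x. The collar is 44 mm in diameter, 26 mm long (x = 51 to 77 mm). It bears a white line for each click: three short (7 mm) and one long broad bar (24 mm).
- collar (a joint): Turn of the collar (rad), right-handed about the scope's x (positive: clockwise seen from head to nose). Spring clicks at -0.54, -0.18, 0.18, 0.54, stops at -0.64 and 0.64; between clicks it snaps to the nearer one when let go (about 0.05 N m at most). The long bar faces the index line at 0.18. It starts in one of the two negative clicks.
- cradle: The stand's fixed cradle, tilted 28 degrees nose-down. Its frame is the scope's frame when seated: origin on the seated barrel's axis midway between the finger pairs, 130 mm above the stand's underside; x along the seated axis, down towards the board, z at right angles out of the mouth, y across. The scope may lie up to 8 mm either way along x.
- clip_front (a point): On the seated axis amid the front spring-finger pair, 36 mm from the cradle's origin along x. Each finger is a steel strip 12 mm long along x that flares out as a lead-in, up to 23 mm above the axis and 26 mm to the side, and narrows to a 27 mm mouth 8 mm above the axis. It gives about 1 mm per N sideways.
- clip_rear (a point): The same for the rear pair, 36 mm behind the cradle's origin. Pressed along the cradle's -z the scope snaps into both pairs with about 8 to 15 N and then rests in two V-saddles. Between the pairs 60 mm of barrel is free to grip, down to a rail 40 mm below the axis. The square head goes behind the rear pair into a shallow tray (54 mm wide inside, lips 12 mm high).
- stand: The heavy fixed stand: steel base plate 320 x 120 x 12 mm with column, cradle and jaws. Origin on the underside below the cradle's origin; x along the base towards the board (the base reaches from -110 to 210 mm), z up. It stands on the 2 mm mat.
- board: Green circuit board 80 x 84 mm held in two black jaws on the stand, in front of the nose. Origin at the centre of its underside, 155 mm from the stand's origin along the stand's x, 39 mm above its underside; parts on it stand up to 10 mm high. Must not be touched.
- spool: Bystander: metal solder spool, 60 mm diameter, 56 mm high, origin at the centre of its underside.
- tin: Bystander: steel tin with brass wool, 68 mm diameter, 55 mm high, origin at the centre of its underside.
- flux: Bystander: white flux bottle with black cap, 44 mm diameter, 85 mm high, origin at the centre of its underside.
- tweezers: Bystander: steel tweezers lying on the mat, 130 mm long, 8 mm high, origin at the middle of the underside.
- driver: Bystander: black-handled screwdriver lying on the mat, 150 mm long, 26 mm high, origin at the middle.
- tray: Bystander: grey divided parts tray, 90 x 70 x 25 mm, origin at the centre of its underside.
- spare_board: Bystander: spare green circuit board 100 x 75 mm lying on the mat, parts up to 13 mm high, origin at the centre of its underside.

How it is judged:
On the way, in this order (a step that is already met when the one before it is completed fails the run):
1. the scope is snapped home in both finger pairs of the cradle, nose towards the board, index line up (z of scope in the frame of cradle between -0.0025 and 0.0025 m and y of scope in the frame of cradle between -0.003 and 0.003 m and x of scope in the frame of cradle between -0.012 and 0.012 m and x of scope_nose in the frame of cradle above 0.05 m and angle between the x axis of scope and the x axis of cradle, either way round below 0.05 rad and angle between the z axis of scope and the z axis of cradle, either way round below 0.2 rad and angle between scope's own z axis and vertical below 0.9 rad), for 0.3 s.
2. the collar sits in its marked click with the scope still home in the cradle (z of scope in the frame of cradle between -0.003 and 0.003 m and y of scope in the frame of cradle between -0.003 and 0.003 m and x of scope in the frame of cradle between -0.012 and 0.012 m and x of scope_nose in the frame of cradle above 0.05 m and angle between the x axis of scope and the x axis of cradle, either way round below 0.06 rad and angle between the z axis of scope and the z axis of cradle, either way round below 0.2 rad and angle between scope's own z axis and vertical below 0.9 rad and value of joint collar between 0.1 and 0.26 rad), for 0.3 s.
At the end, for the whole second after the job is handed in: The scope rests snapped in the cradle: its axis within 2.5 mm (up) and 3 mm (sideways) of the seated axis and within 0.05 rad of it, within 12 mm lengthwise, nose towards the board, index line up; the collar is in its marked click (0.10 to 0.26 rad); all released and at rest (all of step 1 and value of joint collar between 0.1 and 0.26 rad and linear speed of scope below 0.02 m/s and velocity of joint collar between -0.1 and 0.1 rad/s); the robot touches nothing.
It fails at once if the circuit board in the jaws is touched (more than 1 N) (contact force between board and anything else above 1 N).
It fails at once if a bystander is moved more than 20 mm (distance of any of spool, tin, flux, tweezers, driver, tray, spare_board from where it was at the start of the episode above 0.02 m).
It also fails if it takes over 51 s, if anything falls off the work surface, if the arm or the gripper's body presses on something with over 40 N, if the wrist force passes 120 N, or if a joint passes its speed limit or range.

## Working session

There is one attempt and no reset: what is moved stays moved. The work goes in short steps, Python scripts to look and compute and a shell command to move; the robot and the scene stay as the last step left them, time stands still between calls to the robot, and variables do not carry over. Pictures are saved under pics/ and viewed, at most 10 in all, crops included, and the job is handed in when it is done.

```bash
ls; mkdir -p pics; python3 - <<'E'
from bench import robot
import cv2
for n in ["scene","top"]:
    c=robot.read_camera(n); cv2.imwrite(f"pics/{n}0.png",c["pixels"][:,:,::-1]); print(n,c["camera_matrix"],c["cam_to_world"])
s=robot.state(); print(s)
E
```

```text
bench.py
inch.py
pics
scene [[395.76409998   0.         315.70331262]
 [  0.         395.76409998 203.47466599]
 [  0.           0.           1.        ]] [[-0.14361985 -0.7556097   0.63908319  1.1759964 ]
 [ 0.98951812 -0.119481    0.08110593  0.05528694]
 [ 0.01507387  0.64403282  0.76484934  0.85008734]
 [ 0.          0.          0.          1.        ]]
top [[440.67748609   0.         321.0249206 ]
 [  0.         440.67748609 207.82817776]
 [  0.           0.           1.        ]] [[ 0.02208559  0.98653921 -0.16202659  0.33820088]
 [-0.99951599  0.02534001  0.01804649 -0.01407391]
 [ 0.02190932  0.1615496   0.98662136  1.48274772]
 [ 0.          0.          0.          1.        ]]
{'time_s': 0.1, 'joints': array([ 1.11990214e+00,  1.59010836e-01,  1.59813518e+00,  6.88816272e-06,
        1.38620332e+00, -2.10099036e-01]), 'joint_vel': array([-0.00015261, -0.00095862, -0.0036538 ,  0.0007642 , -0.00033665,
        0.00037987]), 'joint_efforts': array([-4.91806156e-05, -3.96992719e+01, -3.32335031e+01, -1.67747612e-04,
        4.16081515e-03,  1.92251071e-05]), 'tcp_pos': array([0.1368939 , 0.55789567, 0.23038696]), 'tool_rot': array([-3.77259605e-01, -3.11827694e+00,  2.60613516e-03]), 'contact_force': array([-0.33217261, -0.03738271,  0.09444639]), 'wrist_torque': array([-0.02229063,  0.03378083, -0.01591225]), 'grasp_force': 0.0, 'width': 0.08552782604237737}
```
View pics/scene0.png

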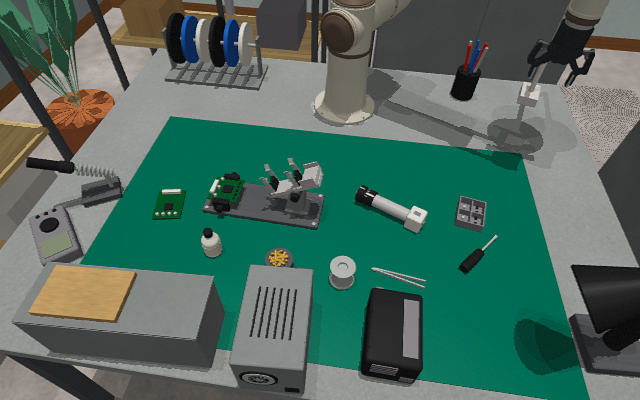

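View pics/top0.png

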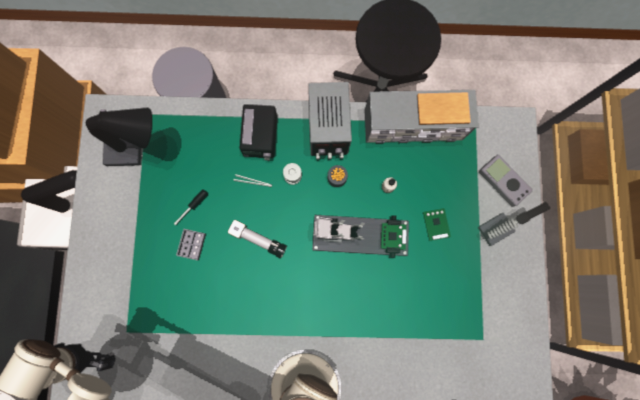

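The top view shows the scope with its head at about (235,229) and its nose at (283,250). The stand is at (313–408, 217–253), with the board on the right, toward world -y. Next I'll enlarge the crops.

```bash
cat > h.py <<'E'
from bench import robot
import numpy as np, cv2
from scipy.spatial.transform import Rotation as R
def ray(c,uv,tool=None):
    K=c["camera_matrix"]; u=(np.array(uv,float)-K[:2,2])/K[0,0]
    if "T_tool_cam" in c:
        r=np.linalg.norm(u); d=np.array([u[0]*np.sinc(r/np.pi),-u[1]*np.sinc(r/np.pi),-np.cos(r)]); T=tool@c["T_tool_cam"]
        # direction: sin(r)*u/r
    else: d=np.array([u[0],-u[1],-1]); T=c["cam_to_world"]
    return T[:3,3],T[:3,:3]@d
def onz(c,uv,z,tool=None):
    o,d=ray(c,uv,tool); return o+d*(z-o[2])/d[2]
def toolT():
    s=robot.state(); T=np.eye(4); T[:3,:3]=R.from_rotvec(s["tool_rot"]).as_matrix(); T[:3,3]=s["tcp_pos"]; return T
def proj(c,p,tool=None):
    T=tool@c["T_tool_cam"] if tool is not None else c["cam_to_world"]
    q=np.linalg.inv(T)@np.append(p,1); x=np.array([q[0],-q[1],-q[2]]); K=c["camera_matrix"]
    if tool is not None:
        n=np.hypot(x[0],x[1]); th=np.arctan2(n,x[2]); return K[:2,2]+K[0,0]*th*x[:2]/n
    return (K@(x/x[2]))[:2]
E
python3 - <<'E'
from h import *
t=cv2.imread("pics/top0.png"); s=cv2.imread("pics/scene0.png")
a=cv2.resize(t[205:265,220:420],None,fx=4,fy=4,interpolation=cv2.INTER_CUBIC)
b=cv2.resize(s[150:240,195:435],None,fx=3.333,fy=3.333,interpolation=cv2.INTER_CUBIC)
cv2.imwrite("pics/crop0.png",np.vstack([a,b[:, :800]]))
c=robot.read_camera("wrist"); cv2.imwrite("pics/w0.png",c["pixels"][:,:,::-1]); print(c["camera_matrix"],c["T_tool_cam"]); print(toolT())
E
```

```text
[[309.70691629   0.         318.40254706]
 [  0.         309.70691629 202.64118837]
 [  0.           0.           1.        ]] [[ 5.40269417e-05  9.45463145e-01  3.25729088e-01  8.49781915e-02]
 [ 9.99999513e-01  2.69848034e-04 -9.49127044e-04  7.29473769e-04]
 [-9.85261994e-04  3.25728981e-01 -9.45462670e-01 -1.42233813e-01]
 [ 0.00000000e+00  0.00000000e+00  0.00000000e+00  1.00000000e+00]]
[[-9.71148844e-01  2.38473326e-01 -6.28574898e-04  1.36941048e-01]
 [ 2.38473971e-01  9.71147994e-01 -1.31852917e-03  5.57982344e-01]
 [ 2.96005214e-04 -1.43038683e-03 -9.99998933e-01  2.30519231e-01]
 [ 0.00000000e+00  0.00000000e+00  0.00000000e+00  1.00000000e+00]]
```

View pics/crop0.png

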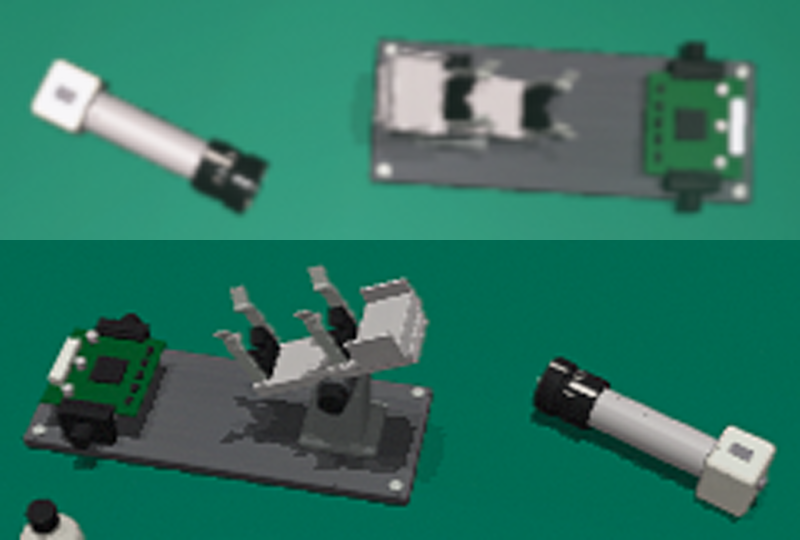

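The crop puts the scope head at (67,96) and its nose front at (255,183), in 4x coordinates. The base plate corners are at (378,40), (757,64), (752,204) and (372,180).

```bash
python3 - <<'E'
from h import *
c=robot.read_camera("top"); f=lambda x,y:(220+(x+.5)/4-.5,205+(y+.5)/4-.5)
hd=onz(c,f(67,92),.050); ns=onz(c,f(255,183),.026)
print("head",hd,"nose",ns,"yaw",np.degrees(np.arctan2(*(ns-hd)[1::-1])),np.linalg.norm((ns-hd)[:2]))
P=[onz(c,f(*p),.014) for p in [(378,40),(757,64),(752,204),(372,180)]]
for p in P: print(p)
rear=(P[0]+P[3])/2; fr=(P[1]+P[2])/2; ax=(fr-rear)/np.linalg.norm(fr-rear)
print("ax",ax,np.linalg.norm(fr-rear),np.degrees(np.arctan2(ax[1],ax[0])),"stand origin",(rear+fr)/2-ax*.05)
for n in ["w0"]: pass
T=toolT(); print(T[:3,:3].T@(hd*0.5+ns*0.5-T[:3,3]))
E
```

```text
head [0.5010795  0.23399741 0.05      ] nose [0.43234505 0.08008686 0.026     ] yaw -114.06491697372877 0.1685612188087492
[ 0.55561313 -0.01821148  0.014     ]
[ 0.54324372 -0.33855307  0.014     ]
[ 0.42540665 -0.33316054  0.014     ]
[ 0.43789257 -0.01612202  0.014     ]
ax [-0.03896646 -0.99924052  0.        ] 0.3189322800296451 -92.23317924181951 stand origin [ 0.49248734 -0.12654975  0.014     ]
[-0.41590909 -0.31057975  0.19294659]
```

```bash
python3 inch.py '[[-0.21,-0.15,0.04,0.87],[-0.418,-0.298,0.08,1.745],[-0.418,-0.298,0.08,1.745],[-0.418,-0.298,0.08,1.745],[-0.418,-0.298,0.08,1.745],[-0.418,-0.298,0.08,1.745],[-0.418,-0.298,0.08,1.745],[-0.418,-0.298,0.08,1.745],[-0.418,-0.298,0.08,1.745],[-0.418,-0.298,0.08,1.745],[-0.418,-0.298,0.08,1.745],[-0.418,-0.298,0.08,1.745],[-0.418,-0.298,0.08,1.745],[-0.418,-0.298,0.08,1.745],[-0.418,-0.298,0.08,1.745],[-0.418,-0.298,0.08,1.745]]' 0.085 40
python3 - <<'E'
from h import *
T=toolT(); c=robot.read_camera("wrist"); np.savez("w1.npz",T=T,**c); cv2.imwrite("pics/w1.png",c["pixels"][:,:,::-1]); print(T)
E
```

```text
time_s: 1.8
tcp_pos: [0.4717, 0.1698, 0.1514]
tool_rot: [2.63, 1.719, 0.0]
contact_force: [-0.5, 0.0, -0.1]
width: 0.0853
grasp_force: 0.0
[[ 4.01370506e-01  9.15915766e-01  1.63507496e-04  4.71743332e-01]
 [ 9.15915774e-01 -4.01370518e-01  4.78568510e-05  1.69794584e-01]
 [ 1.09459933e-04  1.30550766e-04 -9.99999985e-01  1.51392619e-01]
 [ 0.00000000e+00  0.00000000e+00  0.00000000e+00  1.00000000e+00]]
```

View pics/w1.png

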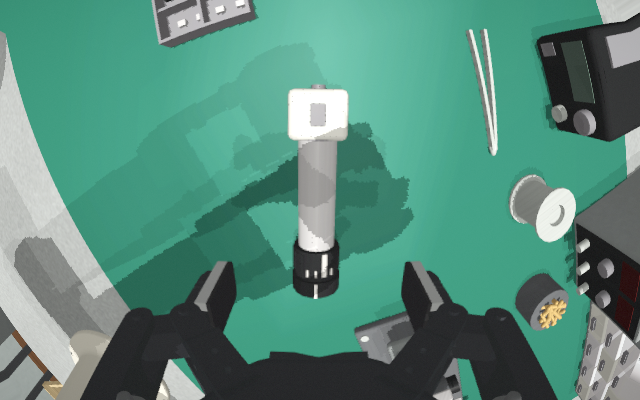

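The wrist view shows the scope running from its head at (318,115) to the index line on the nose at (316,291). The barrel spans rows 141–248. The long bar is just right of the index line, around (325,264).

```bash
cat > scope.py <<'E'
from h import *
def measure(f):
    c=dict(np.load(f)); T=c["T"]; hsv=cv2.cvtColor(c["pixels"],cv2.COLOR_RGB2HSV)
    m=((hsv[:,:,1]<70)&(hsv[:,:,2]>60)).astype(np.uint8); P=[]
    for v in range(150,240,10):
        x=np.flatnonzero(m[v,285:350])+285; P.append(onz(c,((x.min()+x.max())/2,v),.029,T)); 
    P=np.array(P); d=np.linalg.svd(P-P.mean(0))[2][0]; d*=-np.sign(d[1]); return c,T,P,d
E
python3 - <<'E'
from scope import *
c,T,P,d=measure("w1.npz")
print("dir",d,np.degrees(np.arctan2(d[1],d[0])),"resid",np.abs(np.cross(P-P.mean(0),d)[:,2]).max())
n=P.mean(0)
for nm,uv,z,x in [("nose idx front",(316,297),.050,100),("head/front top",(319,138),.050,-50),("head rear top",(318,90),.05,-92),("barrel/collar",(316,248),.043,51)]:
    q=onz(c,uv,z,T); t=(q-n)@d; print(nm,q,"origin est",n+d*(t-x/1000))
print("tool frame offset of axis pt",T[:3,:3].T@(n-T[:3,3]), T[:3,:3].T@d)
E
```

```text
dir [-0.41611163 -0.90931354 -0.        ] -114.58934038747329 resid 0.00018050706492022447
nose idx front [0.43046613 0.08403531 0.05      ] origin est [0.47114407 0.17539371 0.029     ]
head/front top [0.4931419  0.22014643 0.05      ] origin est [0.47108074 0.17525532 0.029     ]
head rear top [0.50764236 0.25518443 0.05      ] origin est [0.46937233 0.17152198 0.029     ]
barrel/collar [0.45068656 0.12986212 0.043     ] origin est [0.47159551 0.17638023 0.029     ]
tool frame offset of axis pt [ 0.0050082  -0.00281001  0.1223928 ] [-9.99869549e-01 -1.61515513e-02 -1.11554252e-04]
```

```bash
python3 inch.py '[[-0.0033,-0.0029,0.04,0.016],[-0.0033,-0.0029,0.08,0.016],[-0.0033,-0.0029,0.115,0.016],[-0.0033,-0.0029,0.135,0.016],[-0.0033,-0.0029,0.143,0.016],[-0.0033,-0.0029,0.143,0.016],[-0.0033,-0.0029,0.143,0.016]]'
python3 inch.py '[[0,0,0,0],[0,0,0,0],[0,0,0,0],[0,0,0,0],[0,0,0,0],[0,0,0,0],[0,0,0,0],[0,0,0,0],[0,0,0,0],[0,0,0,0]]' 0 40
```

```text
time_s: 2.55
tcp_pos: [0.4692, 0.1677, 0.0096]
tool_rot: [2.644, 1.695, 0.003]
contact_force: [0.0, -0.6, 0.8]
width: 0.085
grasp_force: 0.0
time_s: 3.55
tcp_pos: [0.4686, 0.1674, 0.009]
tool_rot: [2.644, 1.695, 0.001]
contact_force: [-1.5, -0.8, 6.0]
width: 0.0329
grasp_force: 39.7
```

```bash
python3 inch.py '[[0,0,-0.02,0],[0,0,-0.05,0],[0,0,-0.1,0],[0,0,-0.15,0],[0,0,-0.2,0],[-0.04,0.005,-0.24,-0.05],[-0.08,0.01,-0.26,-0.1],[-0.13,0.017,-0.26,-0.2],[-0.18,0.023,-0.26,-0.3],[-0.23,0.03,-0.26,-0.391],[-0.28,0.036,-0.26,-0.391],[-0.329,0.042,-0.26,-0.391],[-0.329,0.042,-0.26,-0.391],[-0.329,0.042,-0.26,-0.391],[-0.329,0.042,-0.26,-0.391],[-0.329,0.042,-0.26,-0.391]]'
python3 - <<'E'
from h import *
T=toolT(); c=robot.read_camera("wrist"); np.savez("w2.npz",T=T,**c); cv2.imwrite("pics/w2.png",c["pixels"][:,:,::-1]); print(T)
E
```

```text
time_s: 5.15
tcp_pos: [0.3691, -0.1476, 0.268]
tool_rot: [-2.262, -2.179, -0.0]
contact_force: [0.5, -0.1, -2.6]
width: 0.0331
grasp_force: 40.8
[[ 3.74152375e-02  9.99299725e-01 -4.00235123e-04  3.69060448e-01]
 [ 9.99299500e-01 -3.74149104e-02  7.95723222e-04 -1.47597181e-01]
 [ 7.80191235e-04 -4.29726932e-04 -9.99999603e-01  2.67956117e-01]
 [ 0.00000000e+00  0.00000000e+00  0.00000000e+00  1.00000000e+00]]
```

View pics/w2.png

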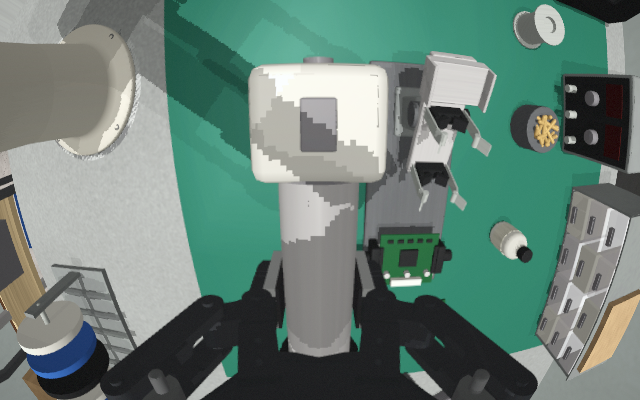

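The wrist view shows the cradle to the right of the held scope. The tray is at (425–495, 52–108), the right-hand finger tips are near (491,150) and (463,207), and the board is at (410,255). I'll project the estimated stand pose onto enlarged views to check it.

```bash
cat > stand.py <<'E'
from h import *
C,S=np.cos(np.radians(28)),np.sin(np.radians(28))
def frame(x,y,yaw):
    a=np.radians(yaw); X=np.array([np.cos(a),np.sin(a),0]); Y=np.array([-np.sin(a),np.cos(a),0]); Z=np.array([0,0,1.])
    M=np.eye(4); M[:3,0]=C*X-S*Z; M[:3,1]=Y; M[:3,2]=S*X+C*Z; M[:3,3]=[x,y,.132]; 
    B=np.eye(4); B[:3,0]=X;B[:3,1]=Y;B[:3,3]=[x,y,.002]; return M,B
pts=[(36+e,s*26,23) for s in(1,-1) for e in(-6,6)]+[(-36+e,s*26,23) for s in(1,-1) for e in(-6,6)]
bp=[(-110,60,12),(-110,-60,12),(210,60,12),(210,-60,12)]
E
python3 - <<'E'
from stand import *
M,B=frame(.4925,-.1265,-92.2)
c=dict(np.load("w2.npz")); T=c["T"]; t=robot.read_camera("top"); s=robot.read_camera("scene")
out=[]
for cam,tool,(u0,v0,u1,v1),f in [(c,T,(360,45,500,295),4),(t,None,(305,205,415,260),4),(s,None,(195,150,335,235),4)]:
    im=np.ascontiguousarray(cv2.resize(cam["pixels"][v0:v1,u0:u1,::-1],None,fx=f,fy=f,interpolation=cv2.INTER_CUBIC))
    for k,(F,L) in enumerate([(M,pts),(B,bp)]):
        for p in L:
            q=proj(cam,(F@np.append(np.array(p)/1000,1))[:3],tool); q=(q-[u0,v0]+.5)*f
            cv2.circle(im,tuple(int(v) for v in q),3,[(0,0,255),(255,0,255)][k],1)
    out.append(im)
w=out[0][:600]; r=np.zeros((600,800-w.shape[1],3),np.uint8)
a=cv2.resize(out[1],(240,120)); 
cv2.imwrite("pics/ov_w.png",w); 
o=np.zeros((220+340,560,3),np.uint8); o[:220,:440]=out[1]; o[220:,:560]=out[2]
o2=np.zeros((600,800,3),np.uint8); o2[:600,:384]=cv2.resize(w,(336,360)) if 0 else 0
cv2.imwrite("pics/ov_ts.png",o)
E
```

```text
(no output)
```

View pics/ov_w.png

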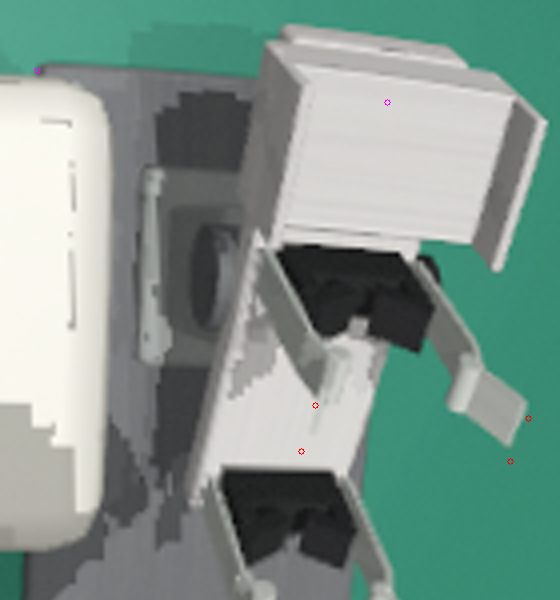

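View pics/ov_ts.png

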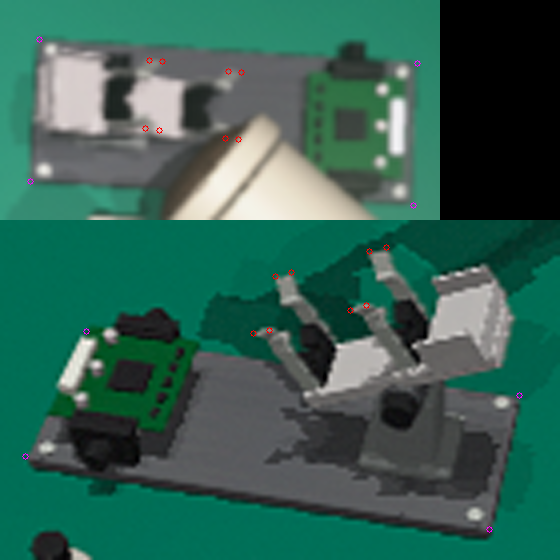

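The overlay fits to within about 1 mm sideways. Along the stand axis, the cradle sits about 2 mm further back than estimated. Next I'll move above the start of the seating path and read the bar's starting click from the earlier image.

```bash
python3 inch.py '[[0.007,0.04,0,0],[0.0168,0.08,0.02,0],[0.0168,0.1224,0.04,0],[0.0168,0.1224,0.068,0],[0.0168,0.1224,0.068,0],[0.0168,0.1224,0.068,0],[0.0168,0.1224,0.068,0]]'
python3 - <<'E'
from scope import *
c,T,P,d=measure("w1.npz"); g=c["pixels"].min(2)
y=np.array([-d[1],d[0],0]); o=np.array([.471,.175,.026])
m=(g[246:300,290:342]>110).astype(np.uint8); n,l,st,ce=cv2.connectedComponentsWithStats(m)
for i in range(1,n):
    uv=ce[i]+[290,246]
    # intersect ray with cylinder r=22.5 about axis
    a,b=ray(c,uv,T); ap=a-o; A=lambda v:np.array([v@y,v[2]])
    pa,pb=A(ap),A(b); k=(-(pa@pb)-np.sqrt((pa@pb)**2-(pb@pb)*(pa@pa-.0225**2)))/(pb@pb); q=ap+k*b
    print(uv,st[i][2:],"x",(q@d).round(4),"angle",np.arctan2(-(q@y),q[2]).round(3))
E
```

```text
time_s: 6.0
tcp_pos: [0.4923, -0.1374, 0.2024]
tool_rot: [2.263, 2.174, 0.001]
contact_force: [-0.2, 0.1, -2.1]
width: 0.0327
grasp_force: 41.2
[315.96202532 248.15189873] [ 33   6 158] x 0.0468 angle -0.013
[323.84353741 265.36054422] [  7  24 147] x 0.0653 angle -0.351
[331.         271.31578947] [ 3  7 19] x 0.0743 angle -0.717
[306.55172414 273.37931034] [ 4  8 29] x 0.0744 angle 0.371
[315.05 273.85] [ 3  7 20] x 0.0738 angle 0.01
[315.44827586 291.48275862] [ 5 15 58] x 0.094 angle -0.017
```

The bar sits 0.35 rad to the negative side, so the collar is in the -0.18 click and needs +0.36 rad. Its top must move toward world -x. Now I'll lower the scope with a light grip.

```bash
python3 inch.py '[[0.002,0,0.02,0],[0.002,0,0.035,0],[0.002,0,0.043,0],[0.003,0,0.048,0],[0.004,0,0.053,0],[0.005,0,0.058,0],[0.005,0,0.058,0]]' - 22
python3 - <<'E'
from h import *
T=toolT(); c=robot.read_camera("wrist"); np.savez("w3.npz",T=T,**c); s=robot.read_camera("scene")
a=s["pixels"][120:240,190:350,::-1]; a=cv2.resize(a,None,fx=4,fy=4,interpolation=cv2.INTER_CUBIC)[:,:,:]
b=cv2.resize(c["pixels"][:, 200:480,::-1],None,fx=.45,fy=.45)
o=np.zeros((480,800,3),np.uint8); o[:480,:640]=a; b=cv2.resize(c["pixels"][0:300,240:400,::-1],(160,300)); o[:300,640:]=b
cv2.imwrite("pics/s3.png",o)
E
```

```text
time_s: 6.7
tcp_pos: [0.4937, -0.1348, 0.145]
tool_rot: [2.261, 2.171, -0.0]
contact_force: [-0.4, -7.2, 1.6]
width: 0.033
grasp_force: 42.2
```

View pics/s3.png

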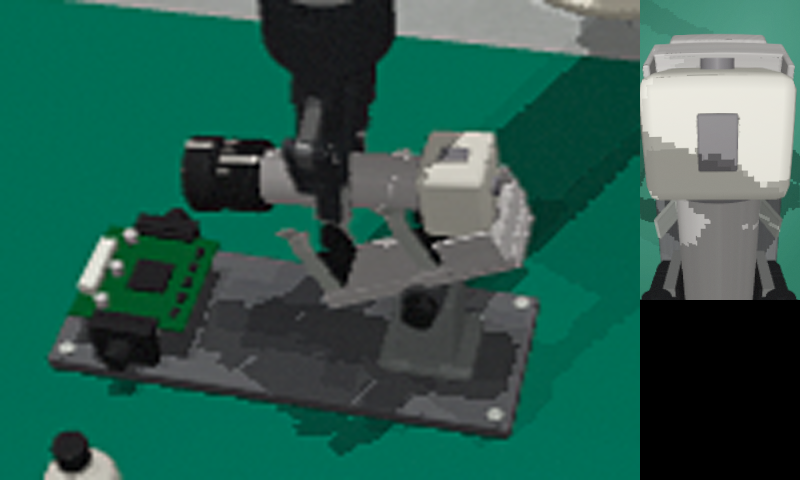

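The scene shows the head inside the tray, between its lips, with the scope just starting to tilt. The -7 N in y suggests the head is against the tray's rear wall. I'll reduce the grip and ease forward.

```bash
python3 inch.py '[[-0.002,0,0,0],[-0.004,0,0,0],[-0.004,0,0,0],[-0.004,0,0,0]]' 0 22
python3 inch.py '[[0,0,0.004,0],[0.0005,0,0.008,0],[0.001,0,0.012,0],[0.001,0,0.012,0]]'
```

```text
time_s: 7.2
tcp_pos: [0.4928, -0.1367, 0.1434]
tool_rot: [2.264, 2.174, 0.002]
contact_force: [3.3, -1.3, 3.2]
width: 0.0329
grasp_force: 42.3
time_s: 7.6
tcp_pos: [0.492, -0.136, 0.1297]
tool_rot: [2.265, 2.175, -0.001]
contact_force: [3.8, -5.2, 0.7]
width: 0.0327
grasp_force: 43.1
```

```bash
python3 inch.py '[[0,0.0005,0.003,0],[0,0.001,0.006,0],[0,0.001,0.006,0]]'
python3 inch.py '[[0,0,0.003,0],[0,0,0.006,0],[0,0,0.006,0]]'
python3 - <<'E'
from h import *
s=robot.read_camera("scene")
a=s["pixels"][120:240,190:350,::-1]; a=cv2.resize(a,None,fx=4,fy=4,interpolation=cv2.INTER_CUBIC)
o=np.zeros((480,800,3),np.uint8); o[:480,:640]=a; T=toolT(); c=robot.read_camera("wrist"); o[:300,640:]=c["pixels"][0:300,240:400,::-1]
cv2.imwrite("pics/s4.png",o)
E
```

```text
time_s: 7.9
tcp_pos: [0.493, -0.1357, 0.124]
tool_rot: [2.265, 2.176, -0.001]
contact_force: [2.4, -4.7, 1.6]
width: 0.0328
grasp_force: 43.7
time_s: 8.2
tcp_pos: [0.4933, -0.1355, 0.1185]
tool_rot: [2.264, 2.176, 0.001]
contact_force: [3.8, -3.8, 4.3]
width: 0.0326
grasp_force: 44.8
```

```bash
python3 inch.py '[[0,0,0.003,0],[0,0,0.005,0],[0,0,0.005,0]]'
python3 inch.py '[[0,0,0.002,0],[0,0,0.004,0],[0,0,0.004,0]]'
python3 inch.py '[[0,0,0.002,0],[0,0,0.004,0],[0,0,0.004,0]]'
```

```text
time_s: 8.6
tcp_pos: [0.4932, -0.1349, 0.1132]
tool_rot: [2.265, 2.176, 0.002]
contact_force: [3.5, -1.8, 4.4]
width: 0.0328
grasp_force: 45.1
time_s: 8.9
tcp_pos: [0.4932, -0.1347, 0.1092]
tool_rot: [2.265, 2.177, 0.002]
contact_force: [4.9, 0.7, 4.2]
width: 0.033
grasp_force: 45.8
time_s: 9.2
tcp_pos: [0.4939, -0.1352, 0.1083]
tool_rot: [2.263, 2.177, 0.001]
contact_force: [-3.6, 3.5, 23.7]
width: 0.0331
grasp_force: 47.5
```

The descent stops at TCP z 0.108 with 24 N, about where a seated scope should be. I'll look to confirm.

```bash
python3 - <<'E'
from h import *
s=robot.read_camera("scene")
a=s["pixels"][120:240,190:350,::-1]; a=cv2.resize(a,None,fx=4,fy=4,interpolation=cv2.INTER_CUBIC)
o=np.zeros((480,800,3),np.uint8); o[:480,:640]=a; T=toolT(); c=robot.read_camera("wrist"); np.savez("w5.npz",T=T,**c); o[:300,640:]=c["pixels"][0:300,240:400,::-1]
cv2.imwrite("pics/s5.png",o)
E
```

```text
(no output)
```

View pics/s5.png

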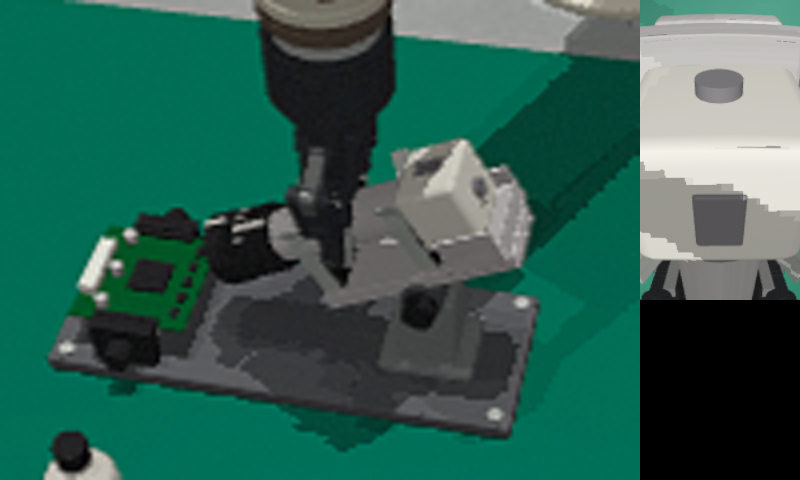

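The picture shows the scope nose-down in the cradle. In the wrist inset the rear button is at (318,79), the top/rear head edge at row 147, the top square's centre at row 220 and the top/front edge at row 260. I'll solve these for pitch and position.

```bash
cat > fit.py <<'E'
from stand import *
from scipy.optimize import least_squares
M,B=frame(.4925,-.1245,-92.2)
def fit(f,obs):
    c=dict(np.load(f)); T=c["T"]
    def P(p,q):
        d,s,a=p; ca,sa=np.cos(a),np.sin(a)  # a>0: nose down extra
        x,z=q; return (M@np.array([d+ca*x+sa*z,0,s-sa*x+ca*z,1]))[:3]
    r=least_squares(lambda p:[proj(c,P(p,q),T)[1]-v for q,v in obs],[0,0,0],x_scale=[.01,.01,.1])
    print("d,s,extra pitch deg",r.x[:2]*1000,np.degrees(r.x[2]),"res",r.fun)
    print("seated prediction rows",[round(proj(c,P([0,0,0],q),T)[1],1) for q,v in obs])
E
python3 - <<'E'
from fit import *
fit("w5.npz",[((-.092,.024),147),((-.071,.024),220),((-.050,.024),260),((-.096,0),79)])
E
```

```text
d,s,extra pitch deg [ 7.10937187 -4.12373844] 0.6640236387517855 res [ 1.47114721 -2.95998     1.9149547  -0.4261114 ]
seated prediction rows [np.float64(125.3), np.float64(206.7), np.float64(258.6), np.float64(56.5)]
```

The pitch is 28.7° and x is about +7 mm, so it's seated. Next I'll release, retract and check it without the fingers.

```bash
python3 inch.py '[[0,0,-0.002,0],[0,0,-0.002,0],[0,0,-0.002,0],[0,0,-0.002,0],[0,0,-0.002,0],[0,0,-0.002,0],[0,0,-0.002,0],[0,0,-0.002,0]]' 0.085 
python3 inch.py '[[0,0,-0.02,0],[0,0,-0.06,0],[0,0,-0.1,0],[0.02,0,-0.12,0],[0.02,0,-0.12,0],[0.02,0,-0.12,0]]'
python3 - <<'E'
from stand import *
T=toolT(); c=robot.read_camera("wrist"); np.savez("w6.npz",T=T,**c)
M,B=frame(.4925,-.1245,-92.2)
L=[(100,0,24),(100,0,-24),(77,0,22),(51,0,22),(51,17,0),(51,-17,0),(-50,0,24),(-92,0,24),(-92,24,24),(-92,-24,24),(-50,24,24),(-50,-24,24)]
Q=np.array([proj(c,(M@np.append(np.array(p)/1000,1))[:3],T) for p in L]); print(Q.round(1))
u0,v0,u1,v1=250,30,410,330
im=np.ascontiguousarray(cv2.resize(c["pixels"][v0:v1,u0:u1,::-1],None,fx=2,fy=2,interpolation=cv2.INTER_CUBIC))
for q in Q: cv2.circle(im,tuple(int(x) for x in (q-[u0,v0]+.5)*2),3,(0,0,255),1)
s=robot.read_camera("scene"); u0,v0=230,140
a=np.ascontiguousarray(cv2.resize(s["pixels"][v0:v0+120,u0:u0+100,::-1],None,fx=4.8,fy=4.8,interpolation=cv2.INTER_CUBIC)[:576])
for p in L:
    q=proj(s,(M@np.append(np.array(p)/1000,1))[:3]); cv2.circle(a,tuple(int(x) for x in (q-[u0,v0]+.5)*4.8),3,(0,0,255),1)
o=np.zeros((600,800,3),np.uint8); o[:,:320]=im; o[:576,320:]=a; cv2.imwrite("pics/s6.png",o)
E
```

```text
time_s: 10.1
tcp_pos: [0.4928, -0.1352, 0.1073]
tool_rot: [-2.265, -2.177, 0.0]
contact_force: [-0.8, -0.6, -0.6]
width: 0.0849
grasp_force: 0.0
time_s: 10.7
tcp_pos: [0.4935, -0.1151, 0.2271]
tool_rot: [2.264, 2.177, -0.0]
contact_force: [-0.1, 0.1, -0.2]
width: 0.0851
grasp_force: 0.0
[[318.5 296.8]
 [318.5 258.4]
 [318.5 285. ]
 [318.5 271.8]
 [336.3 251.8]
 [300.7 251.8]
 [318.5 195.8]
 [318.4 143.6]
 [361.  143.9]
 [275.9 144. ]
 [355.1 195.8]
 [281.9 195.9]]
```

View pics/s6.png

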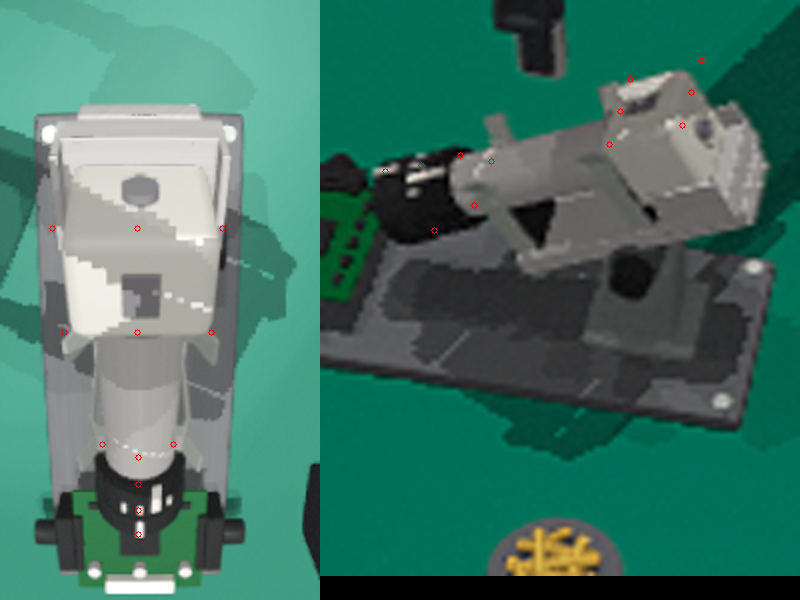

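```bash
python3 - <<'E'
from fit import *
fit("w6.npz",[((-.071,.024),178.5),((-.050,.024),196.5),((-.096,0),125),((.051,.017),268.5),((.100,.024),298.5)])
c=dict(np.load("w6.npz")); g=c["pixels"].min(2)[255:305,290:345]
n,l,st,ce=cv2.connectedComponentsWithStats((g>130).astype(np.uint8))
for i in range(1,n): print(ce[i]+[290,255],st[i])
E
```

```text
d,s,extra pitch deg [15.75365029 -9.46671517] -2.2966255020501594 res [-2.35665857  2.2915258   0.43708429  0.03618184 -0.40813335]
seated prediction rows [np.float64(171.6), np.float64(195.8), np.float64(115.6), np.float64(267.1), np.float64(296.8)]
[292.55932203 258.86440678] [ 0  0  8 11 59]
[319.58354756 260.65552699] [ 13   0  34  15 389]
[343.1875 257.3125] [51  0  4  7 16]
[327.90909091 279.3030303 ] [35 18  6 14 66]
[334.09090909 279.63636364] [43 23  3  4 11]
[311.16666667 283.58333333] [20 27  3  5 12]
[319.6875 284.8125] [28 28  4  5 16]
[319.5 294.5] [28 36  4  8 32]
```

The fit can't separate d from s in this one view, but the pitch is near 28° and the 24 N hard stop was at the seated height, so both pairs are snapped. Now I'll close the fingers and go above the collar, slightly to its +x side.

```bash
python3 inch.py '[[-0.03,0.0043,0,0],[-0.06,0.0043,0,0],[-0.09,0.0043,0,0],[-0.0906,0.0043,0.03,0],[-0.0906,0.0043,0.06,0],[-0.0906,0.0043,0.08,0],[-0.0906,0.0043,0.092,0],[-0.0906,0.0043,0.092,0],[-0.0906,0.0043,0.092,0]]' 0 20
python3 inch.py '[[0,0,0.003,0],[0,0,0.006,0],[0,0,0.009,0],[0,0,0.011,0],[0,0,0.011,0]]'
```

```text
time_s: 11.7
tcp_pos: [0.4944, -0.2061, 0.1355]
tool_rot: [2.265, 2.176, -0.0]
contact_force: [-0.2, -0.7, -0.0]
width: -0.0001
grasp_force: 0.0
time_s: 12.2
tcp_pos: [0.4941, -0.2057, 0.124]
tool_rot: [-2.265, -2.176, 0.0]
contact_force: [0.0, -0.5, -1.0]
width: 0.0002
grasp_force: 0.0
```

```bash
python3 inch.py '[[0,0,0.001,0],[0,0,0.002,0],[0,0,0.002,0]]'; python3 inch.py '[[0,0,0.001,0],[0,0,0.002,0],[0,0,0.002,0]]';  python3 inch.py '[[0,0,0.001,0],[0,0,0.001,0]]'
```

```text
time_s: 12.5
tcp_pos: [0.4942, -0.2058, 0.1222]
tool_rot: [-2.265, -2.177, 0.0]
contact_force: [-0.9, 0.2, 0.6]
width: -0.0001
grasp_force: 0.0
time_s: 12.8
tcp_pos: [0.4942, -0.2058, 0.1201]
tool_rot: [-2.265, -2.176, 0.0]
contact_force: [-0.6, 0.2, 0.4]
width: -0.0
grasp_force: 0.0
time_s: 13.0
tcp_pos: [0.4942, -0.2058, 0.1192]
tool_rot: [-2.265, -2.176, 0.0]
contact_force: [-0.9, 0.5, -0.0]
width: -0.0003
grasp_force: 0.0
```

```bash
python3 inch.py '[[0,0,0.001,0],[0,0,0.001,0]]'; python3 inch.py '[[0,0,0.001,0],[0,0,0.001,0]]';  python3 inch.py '[[0,0,0.001,0],[0,0,0.001,0]]'
```

```text
time_s: 13.2
tcp_pos: [0.4942, -0.2058, 0.1182]
tool_rot: [-2.265, -2.176, 0.0]
contact_force: [-0.4, 0.3, -0.6]
width: -0.0004
grasp_force: 0.0
time_s: 13.4
tcp_pos: [0.4944, -0.2059, 0.1175]
tool_rot: [2.265, 2.176, 0.0]
contact_force: [-1.0, 0.0, 1.8]
width: -0.0001
grasp_force: 0.6
time_s: 13.6
tcp_pos: [0.4947, -0.2061, 0.117]
tool_rot: [2.265, 2.176, 0.001]
contact_force: [-1.3, 1.3, 4.8]
width: -0.0002
grasp_force: 1.9
```

```bash
python3 inch.py '[[0,0,0.001,0],[0,0,0.0018,0],[0,0,0.0018,0]]'; python3 inch.py '[[0,-0.001,0,0],[0,-0.002,0,0],[0,-0.003,0,0],[0,-0.004,0,0],[0,-0.005,0,0],[0,-0.005,0,0]]'
```

```text
time_s: 13.9
tcp_pos: [0.4951, -0.2064, 0.116]
tool_rot: [2.264, 2.175, 0.001]
contact_force: [-0.6, 1.6, 7.9]
width: -0.0005
grasp_force: 3.1
time_s: 14.5
tcp_pos: [0.4904, -0.2064, 0.1159]
tool_rot: [2.263, 2.174, 0.001]
contact_force: [-0.1, -0.1, 6.2]
width: -0.0001
grasp_force: 2.6
```

```bash
python3 inch.py '[[0,-0.001,0,0],[0,-0.002,0,0],[0,-0.003,0,0],[0,-0.0038,0,0],[0,-0.0038,0,0]]'; python3 inch.py '[[0,0,-0.01,0],[0,0,-0.04,0],[0.04,0,-0.08,0],[0.09,0,-0.11,0],[0.09,0,-0.11,0],[0.09,0,-0.11,0],[0.09,0,-0.11,0]]' 0.085
python3 - <<'E'
from stand import *
T=toolT(); c=robot.read_camera("wrist"); np.savez("w7.npz",T=T,**c); print(T[:3,3])
g=c["pixels"].min(2)[255:305,290:345]
n,l,st,ce=cv2.connectedComponentsWithStats((g>130).astype(np.uint8))
for i in range(1,n): print(ce[i]+[290,255],st[i])
E
```

```text
time_s: 15.0
tcp_pos: [0.4864, -0.2063, 0.1158]
tool_rot: [2.263, 2.174, 0.001]
contact_force: [-0.4, -0.1, 6.1]
width: 0.0002
grasp_force: 2.6
time_s: 15.7
tcp_pos: [0.4886, -0.116, 0.2235]
tool_rot: [-2.264, -2.176, 0.002]
contact_force: [0.3, -0.8, 0.2]
width: 0.0849
grasp_force: 0.0
[ 0.48855828 -0.11597631  0.22349913]
[318.2226087 260.96     ] [  0   0  55  19 575]
[325.47945205 281.91780822] [33 21  6 13 73]
[310.09090909 280.36363636] [19 24  3  4 11]
[317.         284.30769231] [26 27  3  5 13]
[333.         284.30769231] [42 27  3  5 13]
[324.75       295.02777778] [33 36  5  9 36]
```

The long bar is at column 325.5 and the index line at 324.8, so they're aligned. One numeric check remains: that the head didn't lift during the press.

```bash
python3 - <<'E'
from fit import *
for f in ["w6.npz","w7.npz"]:
    c=dict(np.load(f)); T=c["T"]; g=cv2.cvtColor(c["pixels"],cv2.COLOR_RGB2GRAY)
    sub=g[95:145,295:350]; print(f,[ (v+95) for v in [np.median(np.flatnonzero(sub[:,24+k]<np.median(sub)-35)) for k in (-2,0,2,5)]])
    for q in [(-.092,.0,.0),(-.071,0,.024),(.1,0,.024)]: print(proj(c,(M@np.append(np.array(q)+[.005,0,0],1))[:3],T).round(1))
    m=(g[95:145,295:350]<125).astype(np.uint8); n,l,st,ce=cv2.connectedComponentsWithStats(m); i=1+np.argmax(st[1:,4]); print("button",ce[i]+[295,95],st[i])
E
```

```text
w6.npz [np.float64(128.0), np.float64(128.0), np.float64(128.5), np.float64(127.0)]
[318.4 127.7]
[318.5 177.7]
[318.5 298.8]Traceback (most recent call last):
  File "<stdin>", line 6, in <module>
    return _wrapfunc(a, 'argmax', axis=axis, out=out, **kwds)
    return bound(*args, **kwds)
ValueError: attempt to get argmax of an empty sequence
```

```bash
python3 - <<'E'
from fit import *
for f in ["w6.npz","w7.npz"]:
    c=dict(np.load(f)); T=c["T"]; g=cv2.cvtColor(c["pixels"],cv2.COLOR_RGB2GRAY)
    for q in [(-.092,.0,.0),(.1,0,.024)]: print(f,proj(c,(M@np.append(np.array(q)+[.005,0,0],1))[:3],T).round(1))
    u=int(proj(c,(M@np.array([-.087,0,0,1]))[:3],T)[0])+1; print(g[95:215:2,u-1:u+2].mean(1).astype(int))
E
```

```text
w6.npz [318.4 127.7]
w6.npz [318.5 298.8]
[192 193 229 217 216 218 220 220 218 222 218 170 136 136 137 136 141 159
 160 166 193 183 178 174 174 174 177 182 187 183 179 173 173 172 172 172
 117 101  99 100  99 120 138 138 115  99  99 147 172 172 171 149 128 146
 146 146 146 146 146 146]
w7.npz [326.4 126.6]
w7.npz [323.5 300.1]
[193 213 217 216 218 220 220 220 218 182 220 220 167 138 138 138 137 138
 157 158 149 192 184 182 176 175 174 176 180 185 186 181 177 172 172 172
 172 172 108  99 129 139  99  99  99  99 100  99  99 164 170 171 167 115
 142 146 146 146 146 146]
```

```bash
python3 inch.py '[[0,0,-0.02,0],[0,0,-0.02,0],[0,0,-0.02,0],[0,0,-0.02,0],[0,0,-0.02,0]]'; python3 -c "
from bench import robot
print(robot.close_job())"
```

```text
time_s: 16.25
tcp_pos: [0.4885, -0.1156, 0.2433]
tool_rot: [-2.265, -2.175, 0.001]
contact_force: [-0.1, 0.9, 1.0]
width: 0.0852
grasp_force: 0.0
the job is handed in; nothing more can be done
None
```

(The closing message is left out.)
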